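# Set the code on the lab's lock box

## Task

Set the code on the low grey lock box with three dials that keeps the house model's small parts: turn the left dial until its white pointer line stands at the two dots, then the right dial until its line stands at the three dots (left and right as the robot sees them). The middle dial is already right at its one dot, so leave it there, and let go of the dials when they are set.

Things in the scene. Friction and masses are not known exactly. Their poses are not given: they have to be found in the camera images.
- lockbox: fixed grey steel lock box, 240 (x) by 400 (y) by 65 mm high, three equal dials in a row on its dark top panel; a 72 mm toy chair and a small tin lie beyond them. Origin: centre of its underside; x away from the robot, y to its left. Marks round each dial, rows of 1 to 4 white dots from 37 mm off its axis: one dot 75 deg left of the box's +x, two 25 left, three 25 right, four 75 right.
- left (a joint): dial with its upright axis at x = -40, y = +130 mm in the box's frame. Black disc 52 mm across with a grip bar over its middle, 46 long, 14 wide, 34 high, flat sides to pinch; bar 79 to 113 mm above the table. White line on the bar's pointing half. Value (rad): where it points, 0 = box's +x, positive clockwise from above. Light friction (0.04 N m), stays where left, stops at -1.65 and 1.65. Two dots = -0.436.
- middle (a joint): dial with its upright axis at x = -40, y = 0 mm in the box's frame. Same shape and values as the left dial. Stands at one dot, -1.309 (about 75 deg left of the box's +x); to be left alone.
- right (a joint): dial with its upright axis at x = -40, y = -130 mm in the box's frame. Same shape, stops, friction and values as the left dial (0 = box's +x, positive clockwise from above). Three dots = 0.436.

How it is judged:
By the outcome, as a careful person would: the job done as asked, in the order asked, and still so for the second after the job is handed in, with the robot touching nothing.
It also fails if it takes over 45 s, if anything falls off the work surface, if the arm or the gripper's body presses on something with over 40 N, if the wrist force passes 120 N, or if a joint passes its speed limit or range.

## Robot

A 7-joint arm with a two-finger parallel gripper is mounted at the origin on the work surface. World frame = base frame: x ahead of the robot, y to its left, z up, the work surface at z = 0. Lengths are in m, angles in rad, forces in N, time in s.
With the tool pointing down it reaches from about 0.425 to 0.875 m from the base axis. Payload 4.7 kg.
Tool frame: the origin (TCP) lies midway between the tips of the shut fingers; the grasp point (between the pads) lies 19 mm behind it; z points along the fingers, y is the direction in which the jaws open and shut (so a half turn about z gives the same grasp; the last joint's range is limited). The gripper opens to 87 mm and grips with 3 to 60 N. Pads are 19 mm wide; open, the fingers measure 117 mm over their backs; the gripper's body (75 mm by 190 mm) begins 51 mm behind the grasp point.
Start: joints at [-1.194, 0.321, -0.07, 1.45, 0.023, 1.371, -0.057], TCP at [0.231, 0.608, 0.223] pointing down, gripper open.
Joint ranges: [-2.86, 2.86], [-0.3, 2.09], [-1.38, 1.24], [0.06, 2.45], [-1.56, 4.7], [0.09, 2.05], [-2.69, 2.69]. Speed limits (rad/s): [2.57, 2.57, 3.14, 3.14, 3.14, 3.14, 3.14].

## Interface

Orientations are given as a rotation vector (axis times angle).
In Python, from bench import get_state, eyes, job gives the robot as it stands. The module is installed in compiled form; this text tells all that it offers.
- The arm moves only by the shell command python3 -m jog 'ROWS' [FORCE]. ROWS is JSON, a list that holds one entry, the list of rows, each a list of 5 numbers: the opening, from 0 (shut) to 1 (fully open), then the shift along the tool's x, y, z in units of 40 mm (1.0 is 40 mm), then the turn about the tool's z in units of 5 degrees (1.0 is 5 degrees). In form: [[[jaw, dx, dy, dz, turn], ...]]. A call has 1 to 10 rows; each row shifts and turns the commanded pose from where the row before left it, along the tool's axes as they then stand; what a row does not reach is not made up. A row lasts 1/8 s, in which the tool goes at most 62.5 mm and 10.7 degrees, less where a joint would pass 70% of its speed; a pose out of reach is approached as far as the arm can. A call is refused whole if a number of a shift passes 1 or a number of a turn 1, either way. A call with a gripper value outside its range is refused whole. The fingers move at their own pace and stop on an object; FORCE is the grip in N (left out, the last holds). Time passes only in rows, so rows that do not move let the fingers close. It gives the time, the measured TCP pose, the force and the opening at its end, in the units of the state.
- get_state(): the state, without advancing time (a new reading comes with each control period).
- eyes.get_image(name): name is "scene" or "top"; returns (picture, depth): 480x640x3 uint8, red, green, blue; 480x640 float32, m along the optical axis (not along the pixel's ray), 0 where there is no reading.
- eyes.camera_params(name): a dict with "camera_matrix" (3x3 intrinsics, pixels), "k1" (the pictures are not rectified: a ray, as slopes to the right and down, at radius r is drawn at 1 + k1 r^2 times it, then the intrinsics apply), "pose" (4x4, takes a point from camera to world coordinates). Camera axes: x right, y down, z forward; pixel columns grow to the right and rows downward; lengths in m; the calibration is good to about 2 mm. A picture is of the moment at which its call begins. camera_params takes no time and is no camera call.
- job.close_job(): hands the job in, once; it reports no verdict.
The state is a dict: "time": time; "joint_positions": joint angles; "qd": joint speeds; "joint_torque": joint torques, N m; "position": TCP position; "tool_rot": TCP orientation; "ft_force": force on the tool from outside, world axes, zero at the start; "torque": the same for the moment, N m; "grip_width": opening from 0.0 (shut) to 1.0 (fully open).
Only numpy, scipy, OpenCV 4.12 (cv2) and the standard library are available. Lean on these libraries where they do the work, as an engineer would, in place of code of your own. Each camera call takes 0.05 s, during which the arm holds its last target. There are 200 camera calls.

## Working session

There is one attempt and no reset: what is moved stays moved. The work goes in short steps, Python scripts to look and compute and a shell command to move; the robot and the scene stay as the last step left them, time stands still between calls to the robot, and variables do not carry over. Pictures are saved under pics/ and viewed, about 8 in all and at most 12, crops included, and the job is handed in when it is done.

```bash
mkdir -p pics
cat > h.py <<'E'
import numpy as np, cv2
from bench import get_state, eyes, job
def grab(n,tag):
    im,d=eyes.get_image(n); cv2.imwrite(f'pics/{tag}.png',im[:,:,::-1]); np.save(f'pics/{tag}_d.npy',d); return im,d
def plane(n,px,z):
    p=eyes.camera_params(n);K=np.array(p['camera_matrix'],float);T=np.array(p['pose'])
    q=np.atleast_2d(px).astype(float); s=np.c_[(q[:,0]-K[0,2])/K[0,0],(q[:,1]-K[1,2])/K[1,1]]
    u=s.copy()
    for _ in range(20): u=s/(1+p['k1']*(u**2).sum(1,keepdims=True))
    r=np.c_[u,np.ones(len(u))]@T[:3,:3].T
    return T[:3,3]+r*((z-T[2,3])/r[:,2])[:,None]
def proj(n,P):
    p=eyes.camera_params(n);K=np.array(p['camera_matrix'],float);T=np.array(p['pose'])
    c=(np.atleast_2d(P)-T[:3,3])@T[:3,:3]; u=c[:,:2]/c[:,2:]; u=u*(1+p['k1']*(u**2).sum(1,keepdims=True))
    return np.c_[u[:,0]*K[0,0]+K[0,2],u[:,1]*K[1,1]+K[1,2]]
E
python3 - <<'E'
from h import *
for n in('top','scene'):
    grab(n,n+'1'); p=eyes.camera_params(n); print(n,p['k1'],np.round(p['camera_matrix'],1).tolist(),np.round(p['pose'],3).tolist())
s=get_state(); print(s['time'],s['position'],s['tool_rot'],s['ft_force'],s['grip_width'])
E
```

```text
top -0.04002188919584816 [[608.7, 0.0, 324.4], [0.0, 608.7, 239.5], [0.0, 0.0, 1.0]] [[-0.014, -0.997, 0.077, 0.491], [-1.0, 0.016, 0.018, 0.01], [-0.019, -0.077, -0.997, 0.938], [0.0, 0.0, 0.0, 1.0]]
scene -0.17225230610699444 [[571.8, 0.0, 330.7], [0.0, 571.8, 235.5], [0.0, 0.0, 1.0]] [[0.775, 0.543, -0.324, 0.808], [0.632, -0.666, 0.397, -0.273], [-0.001, -0.512, -0.859, 0.741], [0.0, 0.0, 0.0, 1.0]]
0.1 [0.23052949 0.60722819 0.22156615] [-5.66640447e-01 -3.08982872e+00  2.63650861e-03] [-0.35780323  0.85779441 -0.32340776] 1.0009826913647035
```

View pics/top1.png

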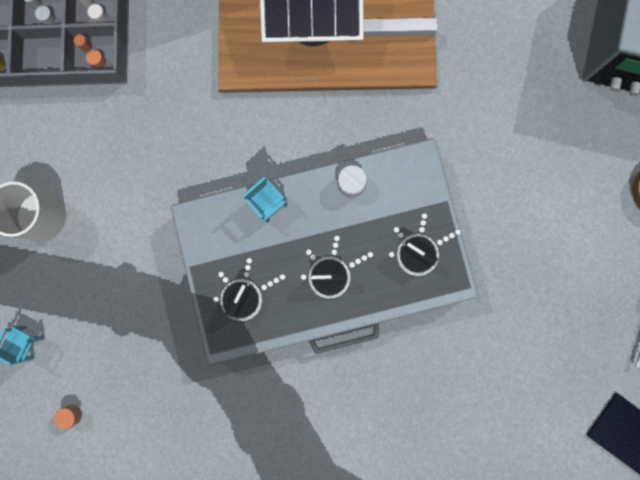

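View pics/scene1.png

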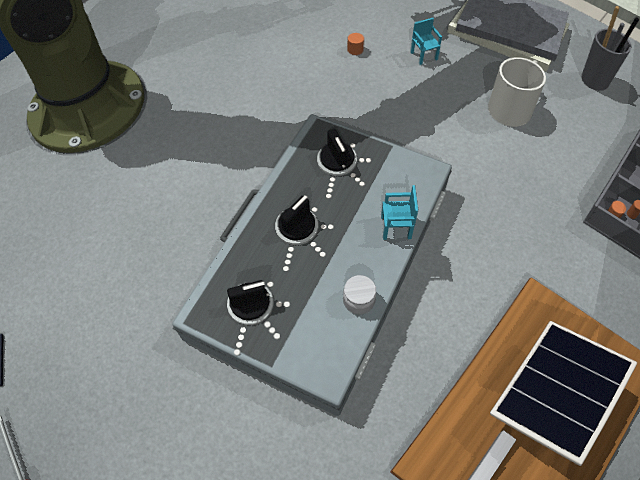

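Run:
```python
from h import *
im=cv2.imread('pics/top1.png')
g=im.min(2)
m=(g>165).astype(np.uint8); m[:, :180]=0;m[:,480:]=0;m[:205]=0;m[330:]=0
n,l,st,c=cv2.connectedComponentsWithStats(m)
for i in range(1,n):
    if st[i,4]<3: continue
    z=.066 if st[i,4]<45 else .113
    s=f'{i} A{st[i,4]} px{np.round(c[i],1)} w{np.round(plane("top",c[i],z)[0],4)}'
    if z>.1:
        ys,xs=np.where(l==i); W=plane('top',np.c_[xs,ys],z)[:,:2]; w=W-W.mean(0); v=np.linalg.svd(w)[2][0] if len(w)<5000 else 0
        t=w@v; s+=f' dir{np.degrees(np.arctan2(v[1],v[0])):.1f} ends {np.round(W.mean(0)+v*t.min(),4)} {np.round(W.mean(0)+v*t.max(),4)}'
    print(s)
# panel-top corners, box outline in depth
d=np.load('pics/top1_d.npy'); print([d[y,x] for x,y in((300,230),(200,400),(417,254))])
cv2.imwrite('pics/crop1.png',cv2.resize(im[200:330,195:475],None,fx=2.8,fy=2.8,interpolation=cv2.INTER_CUBIC))
```

```text
1 A21 px[469.1 206.3] w[ 0.6027 -0.1837  0.066 ]
2 A26 px[477.  207.6] w[ 0.6007 -0.195   0.066 ]
4 A21 px[424.  215.6] w[ 0.5902 -0.1183  0.066 ]
8 A3 px[470. 219.] w[ 0.5843 -0.1843  0.066 ]
10 A20 px[422.8 222.2] w[ 0.5807 -0.1163  0.066 ]
11 A33 px[475.2 227.6] w[ 0.5718 -0.1914  0.066 ]
12 A22 px[395.9 229.1] w[ 0.5714 -0.0775  0.066 ]
13 A21 px[421.6 229.2] w[ 0.5706 -0.1144  0.066 ]
14 A26 px[457.7 231.7] w[ 0.5663 -0.166   0.066 ]
15 A25 px[451.4 235. ] w[ 0.5616 -0.1569  0.066 ]
17 A23 px[336.4 238. ] w[0.5599 0.0082 0.066 ]
18 A21 px[445.4 238.3] w[ 0.5571 -0.1481  0.066 ]
19 A29 px[434.9 247.2] w[ 0.5445 -0.1328  0.066 ]
20 A23 px[439.4 242. ] w[ 0.5519 -0.1394  0.066 ]
21 A22 px[335.1 244.9] w[0.55   0.0102 0.066 ]
22 A58 px[415.4 248.6] w[ 0.5401 -0.0985  0.113 ] dir-124.7 ends [ 0.5472 -0.0883] [ 0.5329 -0.1089]
23 A120 px[411.4 266.2] w[ 0.5163 -0.0925  0.113 ] dir57.0 ends [ 0.5022 -0.1144] [ 0.532  -0.0684]
25 A21 px[308.1 251.8] w[0.5407 0.049  0.066 ]
26 A22 px[333.9 251.9] w[0.54  0.012 0.066]
28 A22 px[369.9 254.1] w[ 0.5361 -0.0395  0.066 ]
29 A21 px[391. 254.] 
[... 390 characters left out ...]
5201 0.1367 0.066 ]
37 A22 px[220.7 274. ] w[0.5108 0.1751 0.066 ]
38 A21 px[282.  276.6] w[0.5057 0.0869 0.066 ]
39 A22 px[303.  276.7] w[0.5051 0.0568 0.066 ]
40 A23 px[225.  279.4] w[0.5029 0.169  0.066 ]
41 A21 px[276. 280.] w[0.501  0.0956 0.066 ]
42 A20 px[269.8 283.2] w[0.4965 0.1046 0.066 ]
46 A58 px[239.3 293.3] w[0.4831 0.1409 0.113 ] dir153.0 ends [0.494  0.1354] [0.4715 0.1469]
47 A92 px[255.8 304.3] w[0.468  0.1186 0.113 ] dir163.1 ends [0.4916 0.1115] [0.4452 0.1256]
48 A21 px[263.8 286.9] w[0.4914 0.1132 0.066 ]
51 A15 px[215.6 298.4] w[0.4759 0.1826 0.066 ]
54 A4 px[472.5 325.5] w[ 0.4323 -0.183   0.066 ]
[np.float32(0.87849295), np.float32(0.9265599), np.float32(0.82461005)]
```

View pics/crop1.png

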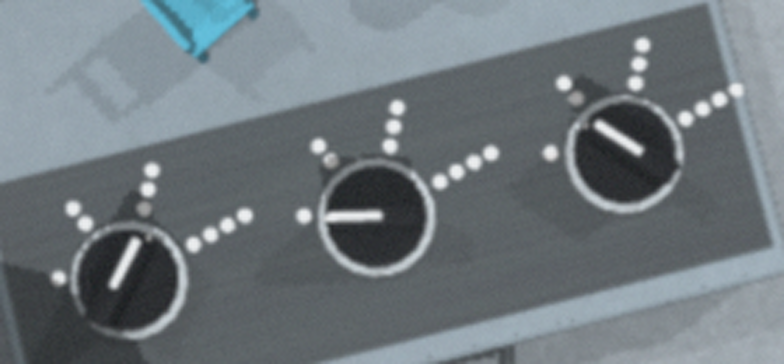

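Run:
```python
from h import *
px=dict(L1=(215.6,298.4),L21=(225,279.4),L22=(220.7,274),L32=(247.3,267.1),L33=(248.9,260.2),L41=(263.8,286.9),L42=(269.8,283.2),L43=(276,280),L44=(282,276.6),
M1=(303,276.7),M22=(308.1,251.8),M31=(333.9,251.9),M32=(335.1,244.9),M33=(336.4,238),M41=(351.8,264.2),M42=(357.8,260.9),M43=(363.9,257.6),M44=(369.9,254.1),
R1=(391,254),R22=(395.9,229.1),R31=(421.6,229.2),R32=(422.8,222.2),R33=(424,215.6),R41=(439.4,242),R42=(445.4,238.3),R43=(451.4,235),R44=(457.7,231.7))
A={'1':75,'2':25,'3':-25,'4':-75};Y={'L':.13,'M':0,'R':-.13}
B=[];
for k in px:
    r=.037+.010*(int(k[2])-1 if len(k)>2 else 0);a=np.radians(A[k[1]]);B.append([-.04+r*np.cos(a),Y[k[0]]+r*np.sin(a)])
B=np.array(B)
for z in(.065,.067):
    W=plane('top',list(px.values()),z)[:,:2]; b=B-B.mean(0); w=W-W.mean(0)
    H=b.T@w; th=np.arctan2(H[0,1]-H[1,0],H[0,0]+H[1,1]); R=np.array([[np.cos(th),-np.sin(th)],[np.sin(th),np.cos(th)]])
    t=W.mean(0)-R@B.mean(0); e=W-(B@R.T+t); print(z,'yaw',np.degrees(th),t,'rms mm',1e3*np.sqrt((e**2).sum(1).mean()),'scale',np.sqrt((w**2).sum()/(b**2).sum()))
for k in Y:
    c=R@[-.04,Y[k]]+t; print(k,'axis',np.round(c,4),'range',np.hypot(*c))
# scene cross-check
P=[[*(R@[-.04,Y[k]]+t),.067] for k in Y]+[[*(R@np.array([sx*.12,sy*.2])+t),.065] for sx in(-1,1) for sy in(-1,1)]
print(np.round(proj('scene',P)).tolist())
im=cv2.imread('pics/top1.png').min(2)
for k,m0,b0 in(('L',(239.3,293.3),0),('M',(325,277),0),('R',(415.4,248.6),0)):
    c=R@[-.04,Y[k]]+t; C=proj('top',[*c,.113])[0]; yy,xx=np.mgrid[:480,:640]; s=(np.hypot(xx-C[0],yy-C[1])<18)&(im>110)
    n,l,st,_=cv2.connectedComponentsWithStats(s.astype(np.uint8)); i=1+np.argmax(st[1:,4]); ys,xs=np.where(l==i); Q=plane('top',np.c_[xs,ys],.113)[:,:2]
    v=np.linalg.svd(Q-Q.mean(0))[2][0]; v*=np.sign(v@(Q.mean(0)-c)); a=np.degrees(np.arctan2(v[1],v[0])); q=(Q-c)@v
    print(k,st[i,4],'world dir',a,'value',-np.radians(a-np.degrees(th)),'along mm',1e3*q.min(),1e3*q.max(),'off',1e3*np.cross(v,Q.mean(0)-c))
s=get_state(); from scipy.spatial.transform import Rotation as Ro; print(np.round(Ro.from_rotvec(s['tool_rot']).as_matrix(),3).tolist())
```

```text
0.065 yaw 13.448484440930354 [0.5431611  0.02879943] rms mm 0.31317975865156833 scale 1.0007283321270335
0.067 yaw 13.448484440930347 [0.54306055 0.02881169] rms mm 0.3499919335636836 scale 0.9984353484972724
L axis [0.4739 0.1459] range 0.4958859188280039
M axis [0.5042 0.0195] range 0.504534685966351
R axis [ 0.5344 -0.1069] range 0.544984086184574
[[335.0, 159.0], [295.0, 226.0], [248.0, 303.0], [168.0, 323.0], [309.0, 112.0], [337.0, 406.0], [451.0, 164.0]]
L 79 world dir -27.621678030120226 value 0.7168095594488428 along mm -3.2230608230199214 23.32589524477047 off -0.2024877157978033
M 88 world dir 90.38682902995207 value -1.3428274341123927 along mm -3.1472518485613437 24.00387989342255 off -0.0671327591912692
R 96 world dir -146.0688209313923 value 2.7841021926562695 along mm -21.694353965638168 18.441933151188007 off 18.630809201301556
[[-0.935, 0.355, -0.001], [0.355, 0.935, -0.002], [-0.0, -0.002, -1.0]]<stdin>:24: DeprecationWarning: Arrays of 2-dimensional vectors are deprecated. Use arrays of 3-dimensional vectors instead. (deprecated in NumPy 2.0)
```

```bash
python3 -m jog '[[[0.45,-0.98,-0.86,0,0],[0.45,-0.98,-0.86,0,0],[0.45,-0.98,-0.86,0,0],[0.45,-0.98,-0.86,0,0],[0.45,-0.98,-0.86,0,0],[0.45,-0.98,-0.86,0,0],[0.45,-0.98,-0.86,0,0],[0.45,-0.98,-0.86,0,0],[0.45,-0.98,-0.86,0,0],[0.45,-0.98,-0.86,0,0]]]' 20
python3 -m jog '[[[0.45,0,0,0,0.7],[0.45,0,0,0,0.67],[0.45,0,0,0,0]]]' 20
cat > st.py <<'E'
import sys
from h import *
from scipy.spatial.transform import Rotation as Ro
tgt=np.array([float(a) for a in sys.argv[1:4]]); bar=float(sys.argv[4])
s=get_state();R=Ro.from_rotvec(s['tool_rot']).as_matrix()
yaw=np.degrees(np.arctan2(R[1,0],R[0,0])); d=R.T@(tgt-s['position'])
dt=(yaw-bar+90)%180-90
print('t',s['time'],'pos',np.round(s['position'],4),'xdir',round(yaw,2),'grip',round(s['grip_width'],3),'F',np.round(s['ft_force'],1),'M',np.round(s['torque'],2),'q',np.round(s['joint_positions'],2))
print('remaining units x y z',np.round(d/.04,3),'turn units (mod 180)',round(dt/5,3))
E
python3 st.py .4739 .1459 .087 -27.6
```

```text
time: 1.35
position: [0.4755, 0.1454, 0.2224]
tool_rot: [-0.566, -3.09, -0.0]
ft_force: [0.9, -0.4, -0.8]
grip_width: 0.454
time: 1.72
position: [0.4749, 0.1468, 0.2222]
tool_rot: [-0.75, -3.05, 0.001]
ft_force: [-0.2, 0.4, -0.1]
grip_width: 0.453
t 1.725 pos [0.4749 0.1468 0.2222] xdir 152.39 grip 0.453 F [-0.2  0.4 -0.1] M [-0.03  0.03  0.02] q [-0.68 -0.01  0.33  1.83  0.    1.32  0.73]
remaining units x y z [ 0.01 -0.03  3.38] turn units (mod 180) -0.002
```

```bash
python3 -m jog '[[[0.45,0.01,-0.03,0.7,0],[0.45,0,0,0.7,0],[0.45,0,0,0.7,0],[0.45,0,0,0.7,0],[0.45,0,0,0.58,0],[0.45,0,0,0,0]]]' 20
python3 st.py .4739 .1459 .087 -27.6
python3 -m jog '[[[0.0,0,0,0,0],[0,0,0,0,0],[0,0,0,0,0],[0,0,0,0,0],[0,0,0,0,0],[0,0,0,0,0]]]' 20
python3 st.py .4739 .1459 .087 -27.6
python3 - <<'E'
from h import *
im,d=grab('scene','s2'); cv2.imwrite('pics/s2c.png',cv2.resize(im[60:360,150:500,::-1],None,fx=2,fy=2))
E
```

```text
time: 2.48
position: [0.4725, 0.1456, 0.0856]
tool_rot: [-0.748, -3.048, 0.004]
ft_force: [0.5, 0.8, -0.9]
grip_width: 0.449
t 2.475 pos [0.4725 0.1456 0.0856] xdir 152.43 grip 0.449 F [ 0.5  0.8 -0.9] M [-0.04  0.   -0.03] q [-0.67  0.11  0.33  2.   -0.04  1.04  0.77]
remaining units x y z [-0.028  0.023 -0.034] turn units (mod 180) 0.007
time: 3.22
position: [0.4748, 0.1465, 0.0881]
tool_rot: [0.75, 3.05, 0.002]
ft_force: [-0.5, 1.5, 5.8]
grip_width: 0.159
t 3.225 pos [0.4748 0.1465 0.0881] xdir 152.37 grip 0.159 F [-0.5  1.5  5.8] M [0.14 0.09 0.03] q [-0.67  0.11  0.33  2.   -0.04  1.04  0.77]
remaining units x y z [ 0.013 -0.023  0.027] turn units (mod 180) -0.006
```

View pics/s2c.png

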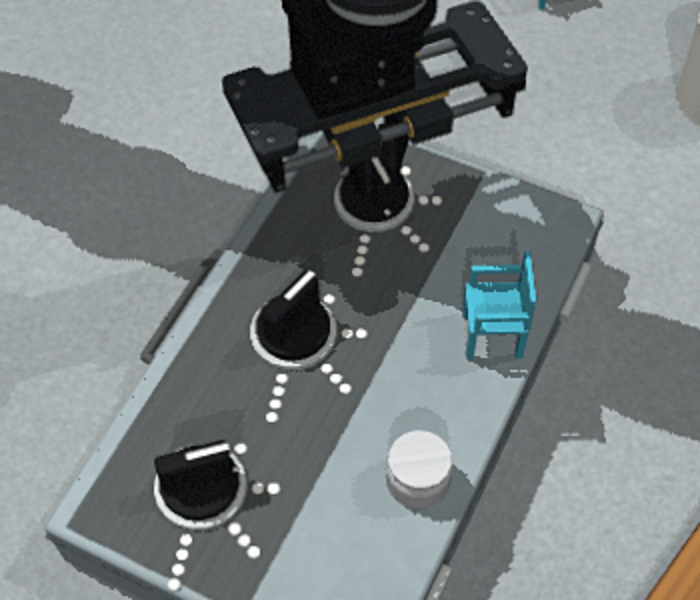

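```bash
python3 -m jog '[[[0,0,0,0,-0.9],[0,0,0,0,-0.9],[0,0,0,0,-0.9],[0,0,0,0,-0.9],[0,0,0,0,-0.9],[0,0,0,0,-0.9],[0,0,0,0,-0.9],[0,0,0,0,-0.9],[0,0,0,0,0],[0,0,0,0,0]]]' 20
python3 st.py .4739 .1459 .087 38.45
```

```text
time: 4.53
position: [0.4748, 0.1466, 0.0881]
tool_rot: [-0.229, 3.132, 0.001]
ft_force: [-0.5, 0.5, 4.9]
grip_width: 0.157
t 4.525 pos [0.4748 0.1466 0.0881] xdir -171.62 grip 0.157 F [-0.5  0.5  4.9] M [0.21 0.1  0.04] q [-0.63  0.11  0.3   2.   -0.04  1.04  1.4 ]
remaining units x y z [ 0.024 -0.013  0.027] turn units (mod 180) -6.015
```

```bash
python3 -m jog '[[[0,0,0,0,-0.9],[0,0,0,0,-0.9],[0,0,0,0,-0.9],[0,0,0,0,-0.9],[0,0,0,0,-0.9],[0,0,0,0,-0.9],[0,0,0,0,-0.61],[0,0,0,0,0],[0,0,0,0,0]]]' 20
python3 st.py .4739 .1459 .087 38.45
```

```text
time: 5.65
position: [0.4748, 0.1467, 0.0881]
tool_rot: [-1.034, 2.965, 0.001]
ft_force: [-0.3, 0.6, 5.0]
grip_width: 0.163
t 5.65 pos [0.4748 0.1467 0.0881] xdir -141.57 grip 0.163 F [-0.3  0.6  5. ] M [0.24 0.19 0.04] q [-0.6   0.11  0.26  1.99 -0.03  1.04  1.92]
remaining units x y z [ 0.029 -0.002  0.028] turn units (mod 180) -0.003
```

```bash
python3 -m jog '[[[0.45,0,0,0,0],[0.45,0,0,0,0],[0.45,0,0,0,0],[0.45,0,0,-0.7,0],[0.45,0,0,-0.7,0],[0.45,0,0,-0.7,0],[0.45,0,0,-0.7,0],[0.45,0,0,-0.6,0]]]' 20
python3 -m jog '[[[0.45,0.397,-0.842,0,0],[0.45,0.397,-0.842,0,0],[0.45,0.397,-0.842,0,0],[0.45,0.397,-0.842,0,0],[0.45,0.397,-0.842,0,0],[0.45,0.397,-0.842,0,0],[0.45,0.397,-0.842,0,0],[0.45,0,0,0,0]]]' 20
python3 st.py .5344 -.1069 .087 55.3
cat > val.py <<'E'
import sys
from h import *
th=np.radians(13.45);R=np.array([[np.cos(th),-np.sin(th)],[np.sin(th),np.cos(th)]]);t=[.5431,.0288]
cam,src=sys.argv[1],sys.argv[2]; im=cv2.imread(src).min(2).astype(float)
for k,y in(('L',.13),('M',0),('R',-.13)):
    c=R@[-.04,y]+t
    r=np.arange(.004,.0201,.002); best=[]
    A=np.radians(np.arange(-120,120.1,.25))   # box-frame direction, left positive
    P=np.array([[c[0]+q*np.cos(a+th),c[1]+q*np.sin(a+th),.113] for a in A for q in r])
    uv=proj(cam,P).astype(np.float32); v=cv2.remap(im.astype(np.float32),uv[:,0].reshape(len(A),-1),uv[:,1].reshape(len(A),-1),cv2.INTER_LINEAR).mean(1)
    i=v.argmax(); w=np.clip(v-v.max()*.6,0,None)*(abs(A-A[i])<.4); print(k,'value',round(-(w@A)/w.sum(),3),'peak',v.max().round(),'bg',np.median(v).round())
E
python3 val.py top pics/top1.png; python3 val.py scene pics/scene1.png
python3 - <<'E'
from h import *
a,_=grab('top','top3'); b,_=grab('scene','s3')
cv2.imwrite('pics/c3.png',np.vstack([cv2.resize(a[190:340,180:480,::-1],(600,300)),cv2.resize(b[100:350,170:500,::-1],(396,300)) if 0 else cv2.copyMakeBorder(cv2.resize(b[100:340,170:500,::-1],(412,300)),0,0,0,188,0)]))
E
python3 val.py top pics/top3.png; python3 val.py scene pics/s3.png
```

```text
time: 6.65
position: [0.4742, 0.146, 0.2243]
tool_rot: [-1.033, 2.967, 0.0]
ft_force: [0.3, -0.1, -0.3]
grip_width: 0.452
time: 7.65
position: [0.5332, -0.1116, 0.2232]
tool_rot: [1.024, -2.969, 0.002]
ft_force: [-0.5, 0.7, -0.4]
grip_width: 0.448
t 7.65 pos [ 0.5332 -0.1116  0.2232] xdir -141.93 grip 0.448 F [-0.5  0.7 -0.4] M [0.1  0.04 0.03] q [-0.34  0.1   0.53  1.73 -0.05  1.33  2.44]
remaining units x y z [-0.1    0.078  3.404] turn units (mod 180) -3.447
L value 0.724 peak 226.0 bg 54.0
M value -1.353 peak 225.0 bg 50.0
R value -0.748 peak 226.0 bg 62.0
L value 0.536 peak 232.0 bg 60.0
M value -1.231 peak 245.0 bg 27.0
R value -0.686 peak 249.0 bg 34.0
L value -0.444 peak 249.0 bg 79.0
M value -1.351 peak 183.0 bg 46.0
R value 1.911 peak 57.0 bg 46.0
L value -0.465 peak 254.0 bg 61.0
M value -1.227 peak 188.0 bg 26.0
R value -0.686 peak 231.0 bg 30.0
```

View pics/c3.png

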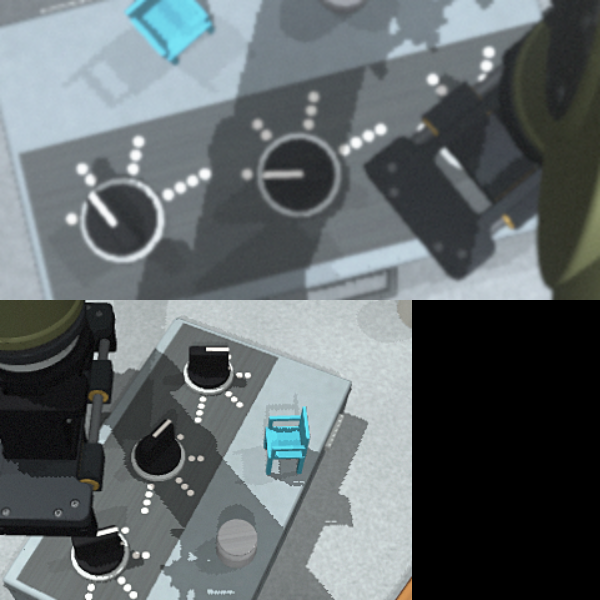

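```bash
python3 - <<'E'
from h import *
im=cv2.imread('pics/top3.png').min(2);th=13.45
for src in('top1','top3'):
  im=cv2.imread(f'pics/{src}.png').min(2)
  for k,c in(('L',(.4739,.1459)),('M',(.5042,.0195)),('R',(.5344,-.1069))):
    if src=='top3' and k=='R': continue
    C=proj('top',[*c,.113])[0]; yy,xx=np.mgrid[:480,:640]; s=(np.hypot(xx-C[0],yy-C[1])<15.5)&(im>100)
    n,l,st,_=cv2.connectedComponentsWithStats(s.astype(np.uint8)); i=1+np.argmax(st[1:,4]); ys,xs=np.where(l==i); Q=plane('top',np.c_[xs,ys],.113)[:,:2]
    W=im[ys,xs].astype(float)-60; m=(Q*W[:,None]).sum(0)/W.sum(); X=(Q-m)*np.sqrt(W)[:,None]
    v=np.linalg.svd(X)[2][0]; v*=np.sign(v@(m-np.array(c))); a=np.degrees(np.arctan2(v[1],v[0])); o=m-np.array(c)
    print(src,k,len(Q),'value',np.round(-np.radians(a-th),3),'off mm',np.round(1e3*(v[0]*o[1]-v[1]*o[0]),2))
E
python3 -m jog '[[[0.45,0,0,0,1],[0.45,0,0,0,1],[0.45,0,0,0,1],[0.45,0,0,0,1],[0.45,0,0,0,1],[0.45,0,0,0,1],[0.45,0,0,0,1],[0.45,0,0,0,1],[0.45,0,0,0,1],[0.45,0,0,0,1]]]' 20 >/dev/null
python3 -m jog '[[[0.45,0,0,0,1],[0.45,0,0,0,1],[0.45,0,0,0,1],[0.45,0,0,0,1],[0.45,0,0,0,1],[0.45,0,0,0,1],[0.45,0,0,0,1],[0.45,0,0,0,1],[0.45,0,0,0,1],[0.45,0,0,0,1]]]' 20 >/dev/null
python3 -m jog '[[[0.45,0,0,0,1],[0.45,0,0,0,1],[0.45,0,0,0,1],[0.45,0,0,0,1],[0.45,0,0,0,1],[0.45,0,0,0,1],[0.45,0,0,0,1],[0.45,0,0,0,1],[0.45,0,0,0,1],[0.45,0,0,0,1]]]' 20
python3 st.py .5344 -.1069 .087 55.3
```

```text
top1 L 81 value 0.718 off mm 0.01
top1 M 81 value -1.351 off mm 0.09
top1 R 83 value -0.742 off mm 0.02
top3 L 95 value -0.434 off mm 0.16
top3 M 70 value -1.337 off mm 0.06
time: 11.5
position: [0.5335, -0.1056, 0.2232]
tool_rot: [-2.597, -1.766, -0.0]
ft_force: [0.0, -0.8, -0.6]
grip_width: 0.452
t 11.5 pos [ 0.5335 -0.1056  0.2232] xdir 68.42 grip 0.452 F [ 0.  -0.8 -0.6] M [-0.08  0.03  0.02] q [-0.48  0.1   0.67  1.74 -0.06  1.33 -0.17]
remaining units x y z [-0.026  0.035  3.404] turn units (mod 180) 2.624
```

```bash
python3 -m jog '[[[0.45,-0.02,0.03,0,0.83],[0.45,0,0,0,0.83],[0.45,0,0,0,0.83],[0.45,0,0,0.7,0],[0.45,0,0,0.7,0],[0.45,0,0,0.7,0],[0.45,0,0,0.7,0],[0.45,0,0,0.58,0],[0.45,0,0,0,0]]]' 20
python3 st.py .5344 -.1069 .087 56
python3 -m jog '[[[0,0,0,0,0],[0,0,0,0,0],[0,0,0,0,0],[0,0,0,0,0],[0,0,0,0,0],[0,0,0,0,0]]]' 20
python3 st.py .5344 -.1069 .087 -11.55
```

```text
time: 12.62
position: [0.5328, -0.1069, 0.0864]
tool_rot: [-2.77, -1.476, 0.005]
ft_force: [-0.7, -0.1, 0.4]
grip_width: 0.45
t 12.625 pos [ 0.5328 -0.1069  0.0864] xdir 56.1 grip 0.45 F [-0.7 -0.1  0.4] M [-0.07  0.06 -0.03] q [-0.45  0.24  0.67  1.89 -0.17  1.07 -0.3 ]
remaining units x y z [ 0.021  0.033 -0.015] turn units (mod 180) 0.019
time: 13.38
position: [0.5341, -0.1082, 0.0889]
tool_rot: [-2.773, -1.473, -0.0]
ft_force: [-3.3, 2.7, 5.7]
grip_width: 0.16
t 13.375 pos [ 0.5341 -0.1082  0.0889] xdir 55.98 grip 0.16 F [-3.3  2.7  5.7] M [ 0.36  0.91 -0.04] q [-0.45  0.24  0.68  1.89 -0.17  1.07 -0.29]
remaining units x y z [ 0.031 -0.011  0.047] turn units (mod 180) 13.505
```

```bash
python3 -m jog '[[[0,0,0,0,0.9],[0,0,0,0,0.9],[0,0,0,0,0.9],[0,0,0,0,0.9],[0,0,0,0,0.9],[0,0,0,0,0.9],[0,0,0,0,0.9],[0,0,0,0,0.9],[0,0,0,0,0],[0,0,0,0,0]]]' 20
python3 st.py .5344 -.1069 .087 -11.55
```

```text
time: 14.62
position: [0.5333, -0.1072, 0.0888]
tool_rot: [-3.09, -0.545, 0.003]
ft_force: [-6.8, 4.3, 9.7]
grip_width: 0.159
t 14.625 pos [ 0.5333 -0.1072  0.0888] xdir 20.0 grip 0.159 F [-6.8  4.3  9.7] M [ 0.77  1.46 -0.01] q [-0.53  0.26  0.77  1.89 -0.2   1.07 -0.9 ]
remaining units x y z [0.029 0.004 0.046] turn units (mod 180) 6.309
```

```bash
python3 -m jog '[[[0,0,0,0,0.9],[0,0,0,0,0.9],[0,0,0,0,0.9],[0,0,0,0,0.9],[0,0,0,0,0.9],[0,0,0,0,0.9],[0,0,0,0,0.9],[0,0,0,0,0],[0,0,0,0,0]]]' 20
python3 st.py .5344 -.1069 .087 -11.55
```

```text
time: 15.75
position: [0.5332, -0.106, 0.0888]
tool_rot: [-3.121, 0.313, 0.006]
ft_force: [-6.5, 6.5, 10.9]
grip_width: 0.161
t 15.75 pos [ 0.5332 -0.106   0.0888] xdir -11.46 grip 0.161 F [-6.5  6.5 10.9] M [ 1.28  1.69 -0.  ] q [-0.6   0.28  0.86  1.9  -0.24  1.08 -1.41]
remaining units x y z [0.034 0.016 0.046] turn units (mod 180) 0.018
```

```bash
python3 -m jog '[[[0.45,0,0,0,0],[0.45,0,0,0,0],[0.45,0,0,0,0],[0.45,0,0,-0.7,0],[0.45,0,0,-0.7,0],[0.45,0,0,-0.7,0],[0.45,0,0,-0.7,0],[0.45,0,0,-0.6,0]]]' 20
python3 -m jog '[[[0.45,0,0.9,0,0],[0.45,0,0.9,0,0],[0.45,0,0.9,0,0],[0.45,0,0.9,0,0],[0.45,0,0.9,0,0],[0.45,0,0.9,0,0],[0.45,0,0,0,0],[0.45,0,0,0,0]]]' 20
python3 - <<'E'
from h import *
a,_=grab('top','top4'); b,_=grab('scene','s4')
cv2.imwrite('pics/c4.png',np.vstack([cv2.resize(a[190:340,180:480,::-1],(600,300)),cv2.copyMakeBorder(cv2.resize(b[100:340,170:500,::-1],(412,300)),0,0,0,188,0)]))
E
python3 val.py top pics/top4.png; python3 st.py .5344 -.1069 .087 -11.55
```

```text
time: 16.75
position: [0.5346, -0.1093, 0.2252]
tool_rot: [3.126, -0.317, 0.001]
ft_force: [0.8, -0.1, 0.1]
grip_width: 0.448
time: 17.75
position: [0.4914, -0.32, 0.2239]
tool_rot: [-3.125, 0.316, 0.0]
ft_force: [0.9, 0.1, -0.2]
grip_width: 0.453
L value -0.44 peak 196.0 bg 54.0
M value -1.352 peak 158.0 bg 39.0
R value 0.44 peak 202.0 bg 63.0
t 17.85 pos [ 0.492  -0.3191  0.2239] xdir -11.42 grip 0.449 F [-0.7  0.8 -0.7] M [-0.02  0.17 -0.  ] q [-0.31  0.28  1.01  1.64 -0.24  1.36 -1.04]
remaining units x y z [-0.01  -5.407  3.428] turn units (mod 180) 0.027
```

View pics/c4.png

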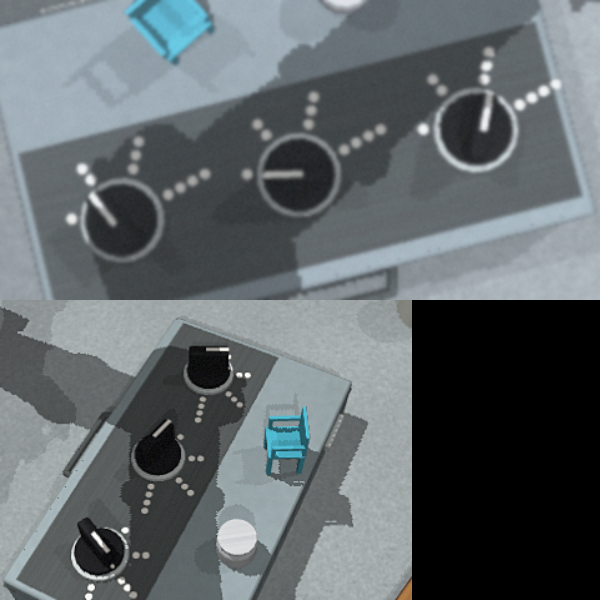

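The left dial's line stands at the two dots and the right dial's at the three. The middle dial, chair and tin have not moved, and the gripper is clear of everything.

```bash
python3 -c "from bench import job; print(job.close_job())"
```

```text
the job is handed in; nothing more can be done
None
```

I set the left dial to the two dots first, then the right dial to the three dots, let go of both, and handed the job in at about 18 s of robot time.

- **Dials:** the last top-camera reading put the left dial at -0.440 (target -0.436) and the right at +0.440 (target 0.436). The arm's own wrist angle at release agreed on both to within about 0.1 degree.
- **Untouched things:** the middle dial read -1.352 before and after, so it was not disturbed. That is 0.04 rad off the stated -1.309. The chair and tin look unmoved in the pictures.
- **Forces:** the readings I took after each move were at most about 15 N at the wrist, and the gripper is now clear, at z = 0.22 m and about 0.2 m to the right of the right dial.
- **One disagreement:** the scene camera gave different values, for example -0.465 for the left dial and -1.23 for the middle. I trusted the top camera because its fit to the dots was good to 0.3 mm. I did not take a scene-camera reading of the right dial at its final position.

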